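# Heavy end down on the stability board

### The job

The dark square lamp column in the white tray has its ballast hidden in one end, and both ends look alike. Lift it clear of the tray to find the heavy end (pinched lightly on the two brass domes at its middle, it swings heavy end down), lay it flat on the open bench well clear of the tray and let go. Then take it again and set it gently, heavy end down, on the sloping test board, so that it stands by itself, flat on its end, with its middle over the yellow square; leave the two finished lamps, the screwdriver and the carton alone.

Things in the scene. Friction and masses are not known exactly. Their poses are not given: they have to be found in the camera images.
- column: Lamp column: closed dark steel square tube, 190 mm long, 44 x 44 mm, aluminium caps of the same width on both ends, about 0.5 kg. Origin at its very centre, x along its length. It starts lying in the tray with its y level; its centre is 26 mm above the bench there, 22 mm when lying on the bench. Its centre of mass is about 45 mm from the middle towards the ballast end, which may be +x or -x.
- dome_1 (a point): Top of one brass dome, 21 mm across, standing 6 mm out of the column's +y side at mid-length and mid-height; 56 mm over both domes. Pinched on the two domes with 10 to 15 N and lifted, the column swings about them and its ballast end sinks until the other end meets the gripper.
- dome_2 (a point): Top of the like dome on the -y side. On the sloping board the column stands only with the ballast end down; with the light end down it topples.
- tray: Fixed white open tray, 250 x 160 mm outside, 50 mm high, walls and floor 4 mm thick; origin at the centre of its underside, x along its length, z up. The column lies along its length at about its middle.
- board: Fixed sloping board, black rubber face 170 mm square, on a grey base plate 200 x 210 mm. Origin at the centre of its upper face, 40 mm above the bench; x level across the face, y uphill along it, z its outward normal, leaning 0.27 rad (15.5 degrees) from vertical to the downhill side. A thin yellow line marks a 100 mm square round the origin, sides along x and y.
- lamp_a: Finished lamp stand, loose and top-heavy: black disc 90 mm in diameter and 14 mm thick with a steel rod, 240 mm tall to the brass top, two thin wires above to 275 mm. Origin at the centre of its underside, z up. Bystander.
- lamp_b: Second finished lamp stand, same as the first. Bystander.
- screwdriver: Loose screwdriver lying on the bench between the robot and the open middle of the bench, lying across; origin at its underside, x towards its tip. Bystander.
- carton: Loose cardboard carton 50 x 40 x 60 mm tall, origin at the centre of its underside. Bystander.
There are look-alikes about, which are no part of the job. Several things have the shape of the column; the one meant has the colours described above.

How it is judged:
On the way, in this order (a step that is already met when the one before it is completed fails the run):
1. the column is lifted clear of the tray (its centre 100 mm or more above the bench) (height (world z) of column above 0.1 m), for 0.2 s.
2. the column lies flat on the open bench, outside the tray, and is let go (angle between column's own x axis and vertical between 1.47 and 1.67 rad and height (world z) of column below 0.03 m and horizontal distance between column and tray above 0.12 m and contact force between column and the fingers below 0.3 N), for 0.2 s.
At the end, for the whole second after the job is handed in: The column stands by itself, at rest, with one end flat on the sloping board's face (its length within 0.09 rad of square to the face, which on this slope only the heavy end down allows), its middle within 50 mm of the board's middle both across and along the face (angle between the x axis of column and the z axis of board, either way round below 0.09 rad and z of column in the frame of board between 0.088 and 0.102 m and x of column in the frame of board between -0.05 and 0.05 m and y of column in the frame of board between -0.05 and 0.05 m and linear speed of column below 0.03 m/s and angular speed of column below 0.15 rad/s and contact force between column and board above 2 N); the robot touches nothing.
It fails at once if the column is set down hard on the board (over 60 N) (contact force between column and board above 60 N).
It fails at once if the lamp a is pushed more than 30 mm or knocked over (distance of lamp_a from where it was at the start of the episode above 0.03 m or angle between lamp_a's own z axis and vertical above 0.3 rad).
It fails at once if the lamp b is pushed more than 30 mm or knocked over (distance of lamp_b from where it was at the start of the episode above 0.03 m or angle between lamp_b's own z axis and vertical above 0.3 rad).
It fails at once if the screwdriver is pushed more than 30 mm (distance of screwdriver from where it was at the start of the episode above 0.03 m).
It fails at once if the carton is pushed more than 30 mm or knocked over (distance of carton from where it was at the start of the episode above 0.03 m or angle between carton's own z axis and vertical above 0.3 rad).
It also fails if it takes over 72 s, if anything falls off the work surface, if the arm or the gripper's body presses on something with over 40 N, if the wrist force passes 120 N, or if a joint passes its speed limit or range.

### The arm

A 7-joint arm with a two-finger parallel gripper is mounted at the origin on the work surface. World frame = base frame: x ahead of the robot, y to its left, z up, the work surface at z = 0. Lengths are in m, angles in rad, forces in N, time in s.
With the tool pointing down it reaches from about 0.4 to 0.85 m from the base axis. Payload 10.4 kg.
Tool frame: the origin (TCP) lies at the centre of the arm's flange, where the gripper is bolted on; the fingertips stand 182 mm ahead of it and the grasp point (between the pads) lies grip_point_offset ahead of it (grip_point_offset is the distance from the TCP to the grasp point, in m); x points along the fingers, y is the direction in which the jaws open and shut, and the axes are right-handed (so a half turn about x gives the same grasp; the last joint's range is limited). The gripper opens to 87 mm and grips with 3 to 60 N. Pads are 19 mm wide; open, the fingers measure 117 mm over their backs; the gripper's body (75 mm by 190 mm) begins 51 mm behind the grasp point.
Start: joints at [-1.199, 0.332, -0.065, 1.46, 0.022, 1.35, -0.088], TCP at [0.24, 0.577, 0.405] pointing down, gripper open.
Joint ranges: [-2.6, 2.6], [-0.5, 2.12], [-1.47, 1.34], [0.16, 2.42], [-1.27, 4.41], [0.06, 2.06], [-2.6, 2.6]. Speed limits (rad/s): [2.22, 2.22, 2.79, 2.79, 3.14, 3.14, 3.14].

### API

Orientations are given as a unit quaternion [w, x, y, z].
In Python, from rig import observe, capture, calibration, hand_in, cut_out, grip_point_offset gives the robot as it stands. The module is installed in compiled form; this text tells all that it offers.
- The arm moves only by the shell command python3 -m inch 'ROWS' [FORCE]. ROWS is JSON, a list of rows, each a list of 3 entries, a list of its own where there are three numbers: the turn, a rotation vector about the tool's x, y, z in degrees, then the shift along the tool's x, y, z in m, then the finger opening in m, from 0 to 0.087. In form: [[[ax, ay, az], [x, y, z], claw], ...]. A call has 1 to 20 rows; each row is the pose to reach, as a shift and turn from the pose commanded when the call began, along the tool's axes at that moment; what a row does not reach only later rows make up. A row lasts 1/10 s, in which the tool goes at most 50 mm and 8.59 degrees, less where a joint would pass 70% of its speed; a pose out of reach is approached as far as the arm can. A call with a gripper value outside its range is refused whole. The fingers move at their own pace and stop on an object; FORCE is the grip in N (left out, the last holds). Time passes only in rows, so rows that repeat a pose let the fingers close. It gives the time, the measured TCP pose, the force and the opening at its end, in the units of the state.
- observe(): the state, without advancing time (a new reading comes with each control period).
- capture(name): name is "side" or "top"; returns the picture (400x640x3 uint8, red, green, blue); there is no depth.
- calibration(name): a dict with "fov_y" (degrees; the focal length in pixels is half the picture's height over the tangent of half this angle, whatever the lens; pixels are square), "cx", "cy" (the principal point, pixels), "camera_from_world" (4x4, takes a point from world to camera coordinates). Camera axes: x right, y down, z forward; pixel columns grow to the right and rows downward; lengths in m; the calibration is good to about 2 mm. A picture is of the moment at which its call begins. calibration takes no time and is no camera call.
- hand_in(): hands the job in, once; it reports no verdict.
Trained networks look in the newest picture that a camera, given by its name, has taken for a name from the list of things; names that differ only in an ending like _2 or _b are one class to them, and where a whole thing is asked for, a point or a joint stands for the part that bears it (a point fixed in the world has none). Each returns a list of dicts, best first, with "confidence" (0 to 1); they miss things now and then, are a little off and sometimes report something else, mostly with a low value. They report only what shows in the picture. A call takes as long as a camera call. They do not tell look-alikes from the thing itself.
- cut_out(camera, thing): "region" (400x640 bool, what is visible of it) and "rect" ([centre column, centre row, width, height] in pixels, round what is visible of it).
The state is a dict: "time": time; "q": joint angles; "joint_velocities": joint speeds; "joint_torque": joint torques, N m; "eef_pos": TCP position; "ee_rot": TCP orientation; "contact_force": force on the tool from outside, world axes, zero at the start; "ft_torque": the same for the moment, N m; "gripper_width": finger opening in m.
Only numpy, scipy, OpenCV 4.12 (cv2) and the standard library are available. Lean on these libraries where they do the work, as an engineer would, in place of code of your own. Each camera call takes 0.05 s, during which the arm holds its last target. There are 200 camera calls.

## Working session

There is one attempt and no reset: what is moved stays moved. The work goes in short steps, Python scripts to look and compute and a shell command to move; the robot and the scene stay as the last step left them, time stands still between calls to the robot, and variables do not carry over. Pictures are saved under pics/ and viewed, about 8 in all and at most 12, crops included, and the job is handed in when it is done.

```bash
mkdir -p pics
python3 - <<'E'
from rig import *
import cv2,numpy as np
s=observe();print({k:np.round(v,3).tolist() for k,v in s.items()});print(grip_point_offset)
for n in("side","top"):
    im=capture(n);cv2.imwrite(f"pics/{n}0.png",im[:,:,::-1]);c=calibration(n)
    print(n,c["fov_y"],c["cx"],c["cy"],np.round(c["camera_from_world"],4).tolist())
    for t in("column","dome_1","tray","board","lamp_a","screwdriver","carton"):
        for d in cut_out(n,t): print(n,t,round(d["confidence"],2),np.round(d["rect"],1).tolist())
E
```

```text
{'time': 0.0, 'q': [-1.199, 0.333, -0.065, 1.461, 0.022, 1.35, -0.088], 'joint_velocities': [0.002, 0.0, -0.001, 0.0, 0.001, 0.002, -0.001], 'joint_torque': [0.001, -62.324, 0.025, -38.991, -0.061, 0.039, 0.0], 'eef_pos': [0.24, 0.577, 0.404], 'ee_rot': [0.693, 0.138, 0.693, -0.139], 'contact_force': [-0.66, -0.17, 0.535], 'ft_torque': [-0.011, 0.01, 0.003], 'gripper_width': 0.087}
0.1635
side 50.42109960582097 320.7389735465002 201.688607702002 [[0.9997, -0.0224, 0.0096, -0.5315], [-0.0084, -0.6863, -0.7272, 0.0139], [0.0228, 0.7269, -0.6863, 1.349], [0.0, 0.0, 0.0, 1.0]]
side column 0.97 [221.1, 339.6, 24.4, 82.7]
side column 0.94 [339.4, 266.5, 67.5, 30.7]
side column 0.83 [235.9, 260.6, 63.9, 58.7]
side dome_1 0.95 [340.1, 265.1, 68.4, 31.0]
side dome_1 0.87 [236.8, 259.9, 63.8, 59.9]
side dome_1 0.71 [220.4, 341.1, 28.1, 87.5]
side tray 0.91 [337.8, 264.8, 102.8, 72.7]
side board 0.85 [311.5, 141.7, 59.7, 48.2]
side lamp_a 0.89 [391.3, 161.6, 25.0, 70.5]
side lamp_a 0.71 [395.7, 193.4, 28.8, 79.7]
side screwdriver 0.72 [389.8, 161.4, 27.1, 71.2]
side screwdriver 0.47 [272.4, 203.8, 10.9, 30.7]
side carton 0.52 [376.8, 146.9, 19.3, 21.5]
top 44.3729566430563 311.2991538797311 199.95650903002104 [[-0.0976, -0.9952, 0.002, -0.0384], [-0.9744, 0.0952, -0.2036, 0.5354], [0.2025, -0.0218, -0.979, 1.4159], [0.0, 0.0, 0.0, 1.0]]
top column 0.84 [446.0, 266.8, 66.2, 34.3]
top column 0.71 [363.6, 180.5, 29.8, 60.2]
top dome_1 0.71 [367.4, 272.1, 62.5, 53.2]
top dome_1 0.71 [447.8, 270.5, 62.5, 37.6]
top dome_1 0.63 [366.6, 180.2, 30.7, 63.3]
top tray 0.9 [362.9, 185.1, 75.1, 93.1]
top board 0.68 [184.8, 220.8, 75.8, 65.5]
top lamp_a 0.91 [302.6, 123.6, 29.1, 47.0]
top lamp_a 0.81 [249.8, 128.3, 31.9, 47.2]
top screwdriver 0.59 [279.7, 249.9, 58.4, 8.9]
top screwdriver 0.44 [191.6, 147.1, 16.6, 20.7]
```

View pics/top0.png

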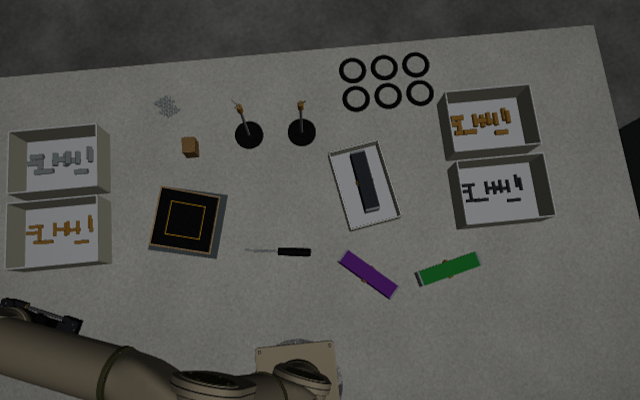

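View pics/side0.png

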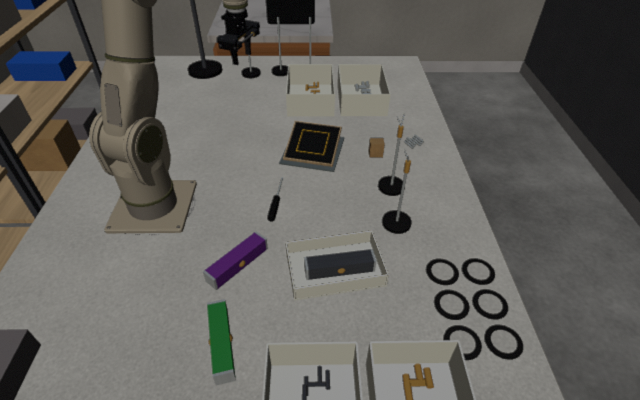

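Candidates (top / side pixels): the dark column in the tray at (365,182)/(339,265), purple box at (368,274)/(236,260), green box at (447,269)/(221,340). By description, it's the dark one in the tray. The board is at (186,222), the lamps at (249,134) and (302,131), the carton at (190,147) and the screwdriver at (280,251).

```bash
cat > h.py <<'E'
from rig import *
import cv2,numpy as np
from scipy.optimize import minimize,least_squares
from scipy.spatial.transform import Rotation as R
C={n:calibration(n) for n in("side","top")}
def proj(n,P):
    c=C[n];T=np.array(c["camera_from_world"]);p=np.atleast_2d(P)@T[:3,:3].T+T[:3,3]
    f=200/np.tan(np.radians(c["fov_y"]/2));return p[:,:2]/p[:,2:]*f+[c["cx"],c["cy"]]
def ray(n,uv,z):
    c=C[n];T=np.array(c["camera_from_world"]);f=200/np.tan(np.radians(c["fov_y"]/2))
    o=-T[:3,:3].T@T[:3,3];d=T[:3,:3].T@np.array([(uv[0]-c["cx"])/f,(uv[1]-c["cy"])/f,1]);return o+d*(z-o[2])/d[2]
def box(l,w,h): return np.array([[a*l/2,b*w/2,c*h/2] for a in(-1,1) for b in(-1,1) for c in(-1,1)])
def soft(n,P):
    m=np.zeros((1600,2560),np.uint8);q=cv2.convexHull(((proj(n,P)+.5)*4).astype(np.float32)).astype(np.int32)
    cv2.fillConvexPoly(m,q,255);return cv2.resize(m,(640,400),interpolation=cv2.INTER_AREA)/255.
def fit(regs,model,p0,step):
    def cost(p): return sum(1-np.minimum(s,r).sum()/np.maximum(s,r).sum() for n,r in regs.items() for s in[soft(n,model(p))])
    sim=np.vstack([p0]+[np.array(p0)+np.eye(len(p0))[i]*step[i] for i in range(len(p0))])
    r=minimize(cost,p0,method="Nelder-Mead",options=dict(initial_simplex=sim,xatol=1e-4,fatol=1e-5,maxiter=300));return r.x,r.fun
def colbox(x,y,z,rot): return rot.apply(box(.19,.044,.044))+[x,y,z]
def near(n,t,uv):
    return min(cut_out(n,t),key=lambda d:np.hypot(d["rect"][0]-uv[0],d["rect"][1]-uv[1]))["region"]
E
python3 - <<'E'
from h import *
for n in C: capture(n)
col={"top":near("top","column",(365,182)),"side":near("side","column",(339,265))}
p0=ray("top",(365,182),.026)
for ns in(("top",),("side",),("top","side")):
    best=min((fit({n:col[n] for n in ns},lambda p:colbox(p[0],p[1],.026,R.from_euler("z",p[2])),[p0[0],p0[1],a],[.02,.02,.2]) for a in(0,.4)),key=lambda r:r[1])
    print("col",ns,np.round(best[0],4),round(best[1],3))
tr={"top":near("top","tray",(363,185)),"side":near("side","tray",(338,265))}
print("tray",fit(tr,lambda p:R.from_euler("z",p[2]).apply(box(.25,.16,.05))+[p[0],p[1],.025],best[0],[.02,.02,.1]))
# board via yellow line
obs={}
for n,uv in(("top",(186,221)),("side",(312,141))):
    im=capture(n).astype(int);m=(im[...,0]-im[...,2]>35)
    yy,xx=np.mgrid[:400,:640];m&=(abs(xx-uv[0])<27)&(abs(yy-uv[1])<(25 if n=="top" else 17))
    pts=np.argwhere(m)[:,::-1].astype(np.float32);h=cv2.convexHull(pts)
    q=cv2.approxPolyN(h,4) if hasattr(cv2,"approxPolyN") else cv2.minAreaRect(h)
    obs[n]=np.array(q).reshape(-1,2);print(n,len(pts),obs[n].tolist())
sq=box(.1,.1,0)[::2]
p0=ray("top",(186,221),.04)
for a in np.arange(4)*np.pi/2+.0:
    def res(p):
        W=(R.from_euler("z",p[2])*R.from_euler("x",.27)).apply(sq)+[p[0],p[1],.04];r=[]
        for n in obs:
            Q=proj(n,W);r+=[(q-Q)[np.argmin(np.hypot(*(q-Q).T))] for q in obs[n]]
        return np.ravel(r)
    r=least_squares(res,[p0[0],p0[1],a]);print("board",np.round(r.x,4),round(r.cost,2),np.round(r.fun,1))
for t,l in(("lamp_a",[(249,134),(302,131)]),("carton",[(190,147)]),("screwdriver",[(280,251)])):
    for uv in l: print(t,np.round(ray("top",uv,.012),3))
print("scr ends",ray("top",(246,250),.01),ray("top",(311,252),.01), "purple",ray("top",(340,255),.03),ray("top",(368,274),.02),ray("top",(395,294),.03))
im=np.hstack([cv2.resize(capture("top")[130:240,320:410],None,fx=4,fy=4),cv2.resize(capture("top")[180:265,140:235],None,fx=4,fy=440/85)])
cv2.imwrite("pics/crop1.png",im[:,:,::-1]);print(im.shape)
E
```

```text
col ('top',) [ 0.5792 -0.2602  0.1543] 0.051
col ('side',) [ 0.5758 -0.26    0.1362] 0.05
col ('top', 'side') [ 0.5779 -0.2602  0.1524] 0.121
tray (array([ 0.56535742, -0.25623432,  0.17025587]), np.float64(0.6037540241242219))
top 239 [[163.85592651367188, 233.7203369140625], [170.71929931640625, 199.40350341796875], [204.908203125, 205.6196746826172], [214.6905517578125, 246.14657592773438]]
side 180 [[333.9696960449219, 157.15151977539062], [294.7910461425781, 151.02984619140625], [301.4939880371094, 128.68675231933594], [338.731689453125, 133.34146118164062]]
board [ 0.5123  0.2826 -0.1654] 223.96 [-5.2  0.7 -2.6 -0.6 -2.2  1.7 11.3  9.8  8.4  2.2 -3.1 -1.3 -0.9 -2.3
  9.5 -0.1]
board [0.5125 0.2826 1.4374] 300.34 [-5.2  0.9 -3.7 -3.4 -2.3  1.7 12.  12.1  8.4  2.1 -3.7  4.1 -1.  -2.3
 10.4 -5.5]
board [0.5122 0.2827 2.9659] 382.43 [-7.5 -0.3 -5.1 -2.3 -0.5  3.3 13.4 10.8  8.4  8.2 -2.7  4.9 -1.2 -8.2
  9.6 -6.2]
board [0.5121 0.2828 4.4976] 299.44 [-6.5  0.9 -2.7 -0.5 -1.5  1.9 11.6  9.5  9.7  7.7 -2.9 -1.2 -2.3 -7.8
  9.4 -0.2]
lamp_a [0.77  0.085 0.012]
lamp_a [ 0.764 -0.084  0.012]
carton [0.745 0.273 0.012]
screwdriver [0.39  0.018 0.012]
scr ends [0.40357078 0.12058578 0.01      ] [ 0.37837213 -0.07473848  0.01      ] purple [ 0.35906597 -0.15972979  0.03      ] [ 0.29563463 -0.23728574  0.02      ] [ 0.22973177 -0.30794199  0.03      ]
(440, 740, 3)
```

View pics/crop1.png

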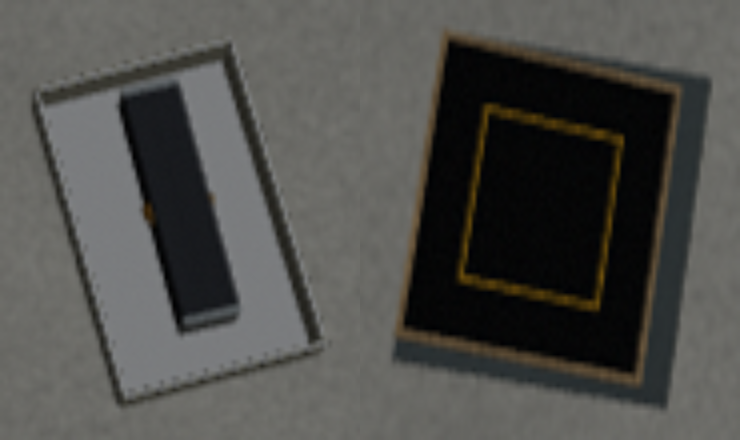

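The crop shows the dark tube with aluminium ends and brass domes (about (357,184) and (372,180)), so the choice is confirmed. The board's brownish edge got into my yellow mask, so I'll refit the board more strictly and plan the first reach.

```bash
cat >> h.py <<'E'
def yawrot(jaw,tilt_axis=None,ang=0):
    "tool rot: pointing down, tool y along horizontal angle jaw, optionally tilted by ang about world axis"
    y=np.array([np.cos(jaw),np.sin(jaw),0]);x=np.array([0,0,-1.]);M=R.from_matrix(np.c_[x,y,np.cross(x,y)])
    return M if tilt_axis is None else R.from_rotvec(np.array(tilt_axis)*ang)*M
def plan(grip,rot):
    s=observe();q=s["ee_rot"];Rc=R.from_quat([q[1],q[2],q[3],q[0]])
    t=np.array(grip)-rot.apply([grip_point_offset,0,0])
    print("turn",np.round((Rc.inv()*rot).as_rotvec(degrees=True),2),"shift",np.round(Rc.inv().apply(t-s["eef_pos"]),4),"tcp",np.round(t,3))
def now():
    s=observe();q=s["ee_rot"];Rc=R.from_quat([q[1],q[2],q[3],q[0]])
    print("t",round(s["time"],2),"grip",np.round(s["eef_pos"]+Rc.apply([grip_point_offset,0,0]),4),"axes",np.round(Rc.as_matrix(),3).tolist(),"F",np.round(s["contact_force"],1),"w",round(float(s["gripper_width"]),4))
E
python3 - <<'E'
from h import *
now()
obs={}
I={n:cv2.imread(f"pics/{n}0.png")[:,:,::-1].astype(int) for n in C}
for n,uv in(("top",(186,221)),("side",(312,141))):
    im=I[n];m=((im[...,0]-im[...,2]>40)).astype(np.uint8);k,lab,st,ce=cv2.connectedComponentsWithStats(m,connectivity=8)
    # radial: nearest-to-centre component wrapping the centre
    c=[i for i in range(1,k) if st[i,4]>40 and st[i,0]<uv[0]<st[i,0]+st[i,2] and st[i,1]<uv[1]<st[i,1]+st[i,3]]
    print(n,[st[i].tolist() for i in c]); i=min(c,key=lambda i:st[i,2])
    pts=np.argwhere(lab==i)[:,::-1].astype(np.float32);obs[n]=cv2.approxPolyN(cv2.convexHull(pts),4).reshape(-1,2).astype(float)
    ctr=obs[n].mean(0);obs[n]+=(ctr-obs[n])*.02;print(obs[n].tolist())
sq=box(.1,.1,0)[::2];p0=ray("top",(186,221),.04)
for a in np.arange(4)*np.pi/2-.17:
    def res(p):
        W=(R.from_euler("z",p[2])*R.from_euler("x",.27)).apply(sq)+[p[0],p[1],.04];r=[]
        for n in obs:
            Q=proj(n,W);r+=[(q-Q)[np.argmin(np.hypot(*(q-Q).T))] for q in obs[n]]
        return np.ravel(r)
    r=least_squares(res,[p0[0],p0[1],a]);print("board",np.round(r.x,4),round(r.cost,2),np.round(r.fun,1))
a=.147+np.pi/2
for j in(a,a-np.pi): plan([.5775,-.260,.12],yawrot(j))
E
```

```text
t 1.3 grip [0.2403 0.5769 0.2413] axes [[-0.0, 0.385, 0.923], [0.0, 0.923, -0.385], [-1.0, 0.0, -0.0]] F [-1.3 -0.8  0.4] w 0.0871
top [[165, 200, 41, 40, 213]]
[[199.04225662231445, 239.28480323791504], [164.3986375427246, 233.8147565460205], [171.19266220092774, 199.84458839416504], [205.09254837036133, 206.00819862365722]]
side []Traceback (most recent call last):
  File "<stdin>", line 9, in <module>
ValueError: min() iterable argument is empty
```

Run:
```python
from h import *
obs={"top":np.array([[199.04,239.28],[164.4,233.81],[171.19,199.84],[205.09,206.01]])}
im=cv2.imread("pics/side0.png")[:,:,::-1].astype(int)
for th in(20,25,30,35,45,55):
    m=(im[...,0]-im[...,2]>th).astype(np.uint8);m[:,:290]=0;m[:,336:]=0;m[:122]=0;m[160:]=0
    k,lab,st,ce=cv2.connectedComponentsWithStats(m,connectivity=8);print(th,[s.tolist() for s in st[1:] if s[4]>8])
    c=[i for i in range(1,k) if st[i,0]<312<st[i,0]+st[i,2] and st[i,1]<141<st[i,1]+st[i,3] and st[i,2]<36]
    if c:
        pts=np.argwhere(lab==c[0])[:,::-1].astype(np.float32);obs["side"]=cv2.approxPolyN(cv2.convexHull(pts),4).reshape(-1,2).astype(float);print(obs["side"].tolist());break
sq=box(.1,.1,0)[::2];p0=ray("top",(186,221),.04)
for use in(["top"],list(obs)):
  for a in np.arange(4)*np.pi/2-.17:
    def res(p):
        W=(R.from_euler("z",p[2])*R.from_euler("x",.27)).apply(sq)+[p[0],p[1],.04];r=[]
        for n in use:
            Q=proj(n,W);r+=[(q-Q)[np.argmin(np.hypot(*(q-Q).T))] for q in obs[n]]
        return np.ravel(r)
    r=least_squares(res,[p0[0],p0[1],a]);print("board",use,np.round(r.x,4),round(r.cost,2),np.round(r.fun,1))
a=.147+np.pi/2
for j in(a,a-np.pi): plan([.5775,-.260,.12],yawrot(j))
cv2.imwrite("pics/b.png",cv2.resize(im[105:180,270:360].astype(np.uint8)[:,:,::-1],None,fx=7,fy=7))
```

```text
20 [[290, 122, 6, 18, 32], [304, 122, 7, 2, 10], [295, 129, 35, 27, 226], [332, 146, 4, 14, 24], [290, 158, 12, 2, 17]]
[[324.1428527832031, 155.42857360839844], [294.2568664550781, 151.35321044921875], [301.60430908203125, 128.08633422851562], [329.96551513671875, 132.13792419433594]]
board ['top'] [ 0.5089  0.2926 -0.2337] 0.71 [ 0.2  0.5 -0.4  0.6 -0.1 -0.6  0.3 -0.4]
board ['top'] [0.5093 0.2929 1.3542] 10.33 [ 1.3  2.5 -0.   1.  -1.4 -3.   0.1 -0.7]
board ['top'] [0.509  0.2934 2.8801] 16.47 [ 3.   1.3 -2.3 -0.1 -2.8 -2.   2.   0.8]
board ['top'] [0.5086 0.2932 4.4271] 3.04 [ 0.7  0.2 -1.7  0.9 -0.2 -0.6  1.2 -0.5]
board ['top', 'side'] [ 0.5084  0.292  -0.2349] 6.58 [ 0.   0.3 -0.6  0.4 -0.3 -0.8  0.1 -0.6  0.8  1.6 -1.8  1.3 -0.8 -1.1
  1.1 -0.5]
board ['top', 'side'] [0.5087 0.2921 1.382 ] 57.13 [ 0.5  2.8 -0.7  0.4 -1.2 -3.6  0.2 -0.3  0.6  1.6 -2.6  6.6 -0.8 -1.1
  2.1 -5.7]
board ['top', 'side'] [0.5085 0.2923 2.9007] 122.77 [ 2.2  1.4 -3.  -0.6 -2.8 -2.4  1.9  1.   0.8  7.7 -1.6  7.4 -1.1 -7.
  1.2 -6.5]
board ['top', 'side'] [0.5082 0.2922 4.4266] 58.94 [ 0.4  0.1 -2.   0.8 -0.5 -0.7  0.9 -0.6  2.3  7.2 -1.7  1.4 -2.3 -6.6
  1.1 -0.5]
turn [-3.104e+01 -0.000e+00 -1.000e-02] shift [ 0.1212 -0.6429  0.6331] tcp [ 0.578 -0.26   0.284]
turn [ 1.4896e+02 -1.0000e-02  0.0000e+00] shift [ 0.1212 -0.6429  0.6331] tcp [ 0.578 -0.26   0.284]
```

View pics/b.png

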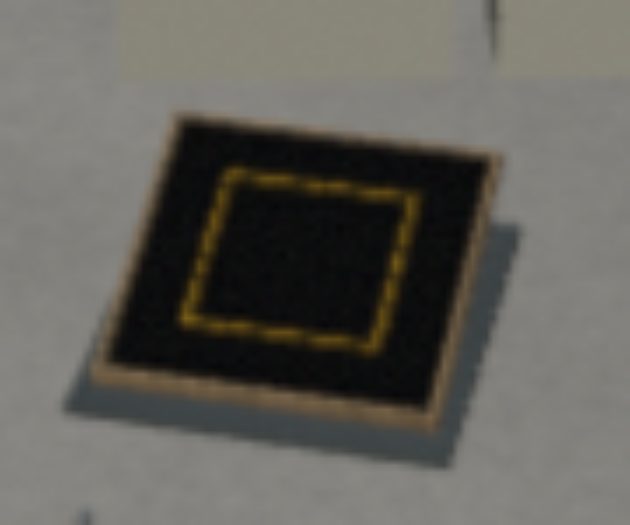

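Board fit: centre (0.5085, 0.292), yaw −0.234, uphill towards +y, residual about 1 px and much better than the other three headings. Next is the traverse above the column at height.

```bash
python3 -m inch '[[[-31,0,0],[0,-0.643,0.633],0.087],[[-31,0,0],[0,-0.643,0.633],0.087],[[-31,0,0],[0,-0.643,0.633],0.087],[[-31,0,0],[0,-0.643,0.633],0.087],[[-31,0,0],[0,-0.643,0.633],0.087],[[-31,0,0],[0,-0.643,0.633],0.087],[[-31,0,0],[0,-0.643,0.633],0.087],[[-31,0,0],[0,-0.643,0.633],0.087],[[-31,0,0],[0,-0.643,0.633],0.087],[[-31,0,0],[0,-0.643,0.633],0.087],[[-31,0,0],[0,-0.643,0.633],0.087],[[-31,0,0],[0,-0.643,0.633],0.087],[[-31,0,0],[0,-0.643,0.633],0.087],[[-31,0,0],[0,-0.643,0.633],0.087],[[-31,0,0],[0,-0.643,0.633],0.087],[[-31,0,0],[0,-0.643,0.633],0.087],[[-31,0,0],[0,-0.643,0.633],0.087],[[-31,0,0],[0,-0.643,0.633],0.087],[[-31,0,0],[0,-0.643,0.633],0.087],[[-31,0,0],[0,-0.643,0.633],0.087]]' 12
python3 - <<'E'
from h import *
now();print(np.round(observe()["q"],2));plan([.5775,-.260,.0265],yawrot(.147+np.pi/2))
E
```

```text
time: 3.3
eef_pos: [0.5772, -0.2614, 0.404]
ee_rot: [0.705, -0.051, 0.706, 0.051]
contact_force: [-0.6, -0.5, -0.4]
gripper_width: 0.087
t 3.3 grip [ 0.577  -0.2615  0.2405] axes [[-0.001, -0.143, 0.99], [-0.001, 0.99, 0.143], [-1.0, -0.0, -0.002]] F [-0.6 -0.5 -0.4] w 0.087
[-0.14  0.4   0.66  1.47 -0.24  1.36  2.25]
turn [-0.19 -0.09  0.03] shift [0.214  0.0015 0.0008] tcp [ 0.578 -0.26   0.19 ]
```

```bash
python3 -m inch '[[[0,0,0],[0.05,0.0015,0.001],0.087],[[0,0,0],[0.1,0.0015,0.001],0.087],[[0,0,0],[0.14,0.0015,0.001],0.087],[[0,0,0],[0.17,0.0015,0.001],0.087],[[0,0,0],[0.19,0.0015,0.001],0.087],[[0,0,0],[0.205,0.0015,0.001],0.087],[[0,0,0],[0.213,0.0015,0.001],0.087],[[0,0,0],[0.213,0.0015,0.001],0.087]]' 12
python3 - <<'E'
from h import *
now()
im=capture("side");top=capture("top")
o=np.vstack([cv2.resize(im[210:310,270:400],None,fx=5,fy=3)[:, :],cv2.resize(top[130:240,310:440],None,fx=5,fy=2.7)])
cv2.imwrite("pics/g1.png",o[:,:,::-1]);print(o.shape)
E
```

```text
time: 4.1
eef_pos: [0.5782, -0.2576, 0.1915]
ee_rot: [0.705, -0.052, 0.705, 0.052]
contact_force: [0.1, -0.3, 0.3]
gripper_width: 0.0871
t 4.1 grip [ 0.5782 -0.2575  0.028 ] axes [[-0.0, -0.147, 0.989], [0.001, 0.989, 0.147], [-1.0, 0.001, -0.0]] F [ 0.1 -0.3  0.3] w 0.0871
(597, 650, 3)
```

View pics/g1.png

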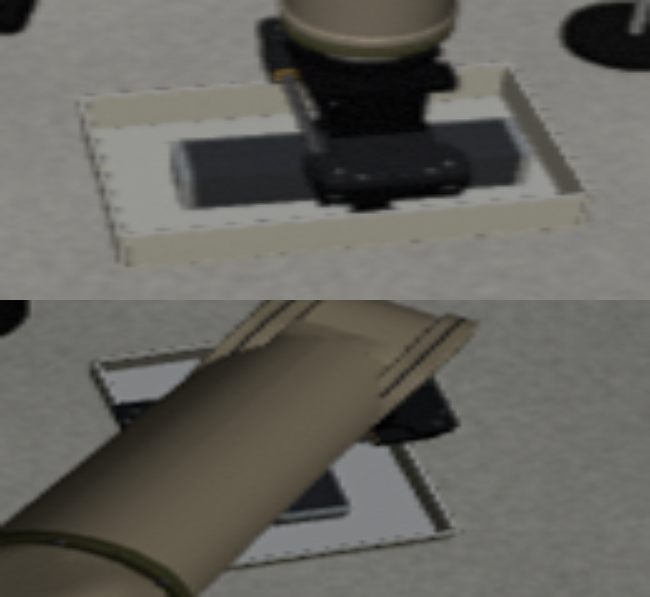

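Run:
```python
from h import *
for x in(.573,.5755,.578):
    P=proj("side",colbox(x,-.26,.026,R.from_euler("z",.147)));print(x,P.min(0).round(1),P.max(0).round(1))
d=np.array([-.147,.989,0])
for o in(.0435,.0585): print("fingertip near",proj("side",np.array([.5782,-.2575,.0095])-d*o).round(1), proj("side",np.array([.5782,-.2575,.028])-d*o).round(1))
for s in(1,-1): print("dome",proj("side",np.array([.5775,-.26,.026])+s*d*.028).round(1),proj("top",np.array([.5775,-.26,.026])+s*d*.028).round(1))
```

```text
0.573 [302.2 248. ] [374.9 279.7]
0.5755 [303.2 248. ] [375.8 279.7]
0.578 [304.1 248. ] [376.8 279.7]
fingertip near [[343.  279.5]] [[343.4 275.3]]
fingertip near [[344.2 284.1]] [[344.5 279.9]]
dome [[337.8 255.8]] [[355.7 183.5]]
dome [[341.9 271.9]] [[373.2 179.2]]
```

```bash
python3 -m inch '[[[0,0,0],[0,0,0],0.05],[[0,0,0],[0,0,0],0.045],[[0,0,0],[0,0,0],0.045],[[0,0,0],[0,0,0],0.045],[[0,0,0],[0,0,0],0.045],[[0,0,0],[0,0,0],0.045],[[0,0,0],[-0.01,0,0],0.045],[[0,0,0],[-0.03,0,0],0.045],[[0,0,0],[-0.055,0,0],0.045],[[0,0,0],[-0.085,0,0],0.045],[[0,0,0],[-0.12,0,0],0.045],[[0,0,0],[-0.15,0,0],0.045],[[0,0,0],[-0.17,0,0],0.045],[[0,0,0],[-0.17,0,0],0.045],[[0,0,0],[-0.17,0,0],0.045],[[0,0,0],[-0.17,0,0],0.045]]' 13
python3 - <<'E'
from h import *
now();print(np.round(observe()["ft_torque"],2))
im=capture("side")
cv2.imwrite("pics/g2.png",cv2.resize(im[150:310,250:430],None,fx=4,fy=3.7)[:,:,::-1])
E
```

```text
time: 5.8
eef_pos: [0.5778, -0.258, 0.3599]
ee_rot: [0.704, -0.051, 0.706, 0.052]
contact_force: [-1.0, -0.7, -5.3]
gripper_width: 0.0549
t 5.8 grip [ 0.5773 -0.2578  0.1964] axes [[-0.003, -0.146, 0.989], [0.001, 0.989, 0.146], [-1.0, 0.001, -0.003]] F [-1.  -0.7 -5.3] w 0.0549
[ 0.05 -0.13  0.01]
```

View pics/g2.png

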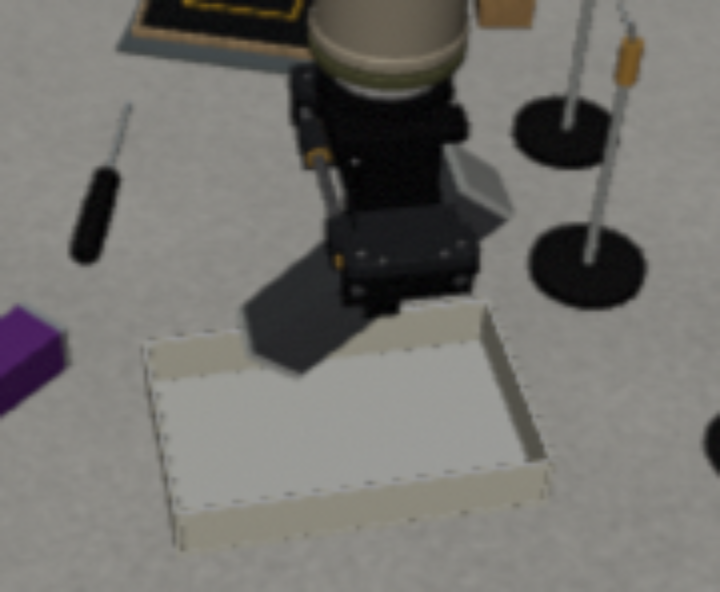

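The −x end (towards the robot, left in this view, about (318,240)) hangs down, so it's the heavy end. Carrying the column to the open bench at about (0.55, 0).

Run:
```python
from h import *
plan([.55,0,.15],yawrot(np.pi/2))
```

```text
turn [ 8.38 -0.15 -0.07] shift [0.0467 0.2593 0.0102] tcp [0.55  0.    0.314]
```

```bash
python3 -m inch '[[[2,0,0],[0,0.015,0],0.045],[[4,0,0],[0,0.04,0.002],0.045],[[6,0,0],[0,0.07,0.003],0.045],[[8.4,0,0],[0,0.105,0.004],0.045],[[8.4,0,0],[0.01,0.14,0.006],0.045],[[8.4,0,0],[0.02,0.175,0.008],0.045],[[8.4,0,0],[0.035,0.21,0.01],0.045],[[8.4,0,0],[0.045,0.24,0.01],0.045],[[8.4,0,0],[0.06,0.255,0.01],0.045],[[8.4,0,0],[0.08,0.26,0.01],0.045],[[8.4,0,0],[0.1,0.26,0.01],0.045],[[8.4,0,0],[0.115,0.26,0.01],0.045],[[8.4,0,0],[0.122,0.26,0.01],0.045],[[8.4,0,0],[0.13,0.26,0.01],0.045],[[8.4,0,0],[0.138,0.26,0.01],0.045],[[8.4,0,0],[0.146,0.26,0.01],0.045],[[8.4,0,0],[0.154,0.26,0.01],0.045],[[8.4,0,0],[0.162,0.26,0.01],0.045],[[8.4,0,0],[0.168,0.26,0.01],0.045],[[8.4,0,0],[0.171,0.26,0.01],0.045]]'
python3 - <<'E'
from h import *
now()
E
```

```text
time: 7.85
eef_pos: [0.5497, 0.0002, 0.1896]
ee_rot: [0.706, 0.0, 0.708, -0.0]
contact_force: [2.3, 0.2, -2.2]
gripper_width: 0.0541
t 7.85 grip [5.494e-01 2.000e-04 2.610e-02] axes [[-0.002, 0.0, 1.0], [-0.0, 1.0, -0.0], [-1.0, -0.0, -0.002]] F [ 2.3  0.2 -2.2] w 0.0541
```

```bash
python3 -m inch '[[[0,0,0],[0.002,0,0],0.045],[[0,0,0],[0.003,0,0],0.045],[[0,0,0],[0.003,0,0],0.06],[[0,0,0],[0.003,0,0],0.087],[[0,0,0],[0.003,0,0],0.087],[[0,0,0],[0.003,0,0],0.087],[[0,0,0],[0.003,0,0],0.087],[[0,0,0],[-0.03,0,0],0.087],[[0,0,0],[-0.08,0,0],0.087],[[0,0,0],[-0.12,0,0],0.087],[[0,0,0],[-0.15,0,0],0.087],[[0,0,0],[-0.15,0,0],0.087]]'
python3 - <<'E'
from h import *
now()
im=capture("side");top=capture("top")
for n in C:
  for d in cut_out(n,"column"): print(n,round(d["confidence"],2),np.round(d["rect"],1))
o=np.hstack([cv2.resize(im[170:270,230:360],None,fx=3,fy=3),cv2.resize(top[130:230,230:360],None,fx=3,fy=3)])
cv2.imwrite("pics/g3.png",o[:,:,::-1])
r={"side":near("side","column",proj("side",[.55,0,.022])[0])}
print(proj("side",[.55,0,.022]),fit(r,lambda p:colbox(p[0],p[1],.022,R.from_euler("z",p[2])),[.55,0,0.],[.02,.02,.1]))
E
```

```text
time: 9.05
eef_pos: [0.5512, -0.0001, 0.3451]
ee_rot: [0.71, 0.001, 0.705, 0.0]
contact_force: [0.1, -0.4, 0.2]
gripper_width: 0.087
t 9.05 grip [5.523e-01 2.000e-04 1.816e-01] axes [[0.007, 0.001, 1.0], [0.002, 1.0, -0.001], [-1.0, 0.002, 0.007]] F [ 0.1 -0.4  0.2] w 0.087
side 0.85 [234.6 261.1  70.6  56.4]
side 0.83 [332.  200.8  63.6  22.8]
side 0.61 [223.1 342.   27.   85.7]
top 0.88 [447.4 266.8  68.5  34.9]
top 0.73 [367.9 273.9  61.8  49.6]
[[326.58222233 199.5679395 ]] (array([ 5.59314903e-01,  1.07882869e-04, -1.12551252e-02]), np.float64(0.012350343741094227))
```

View pics/g3.png

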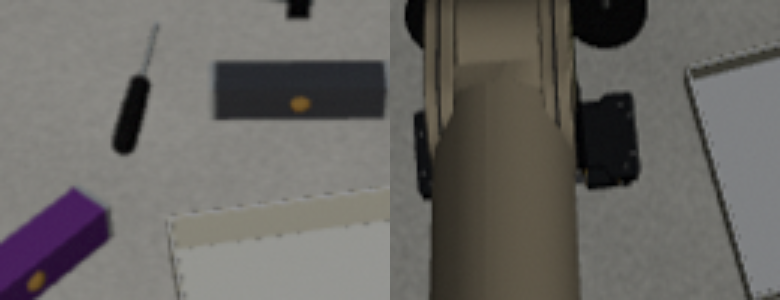

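The column lies flat at (0.559, 0.000), yaw −0.01, with a very good fit, and it's been let go. Next I pinch 27 mm from the light (+x) end with the tool straight down, and raise it along an arc so the heavy end stays low.

```bash
python3 -m inch '[[[0,0,0],[0.02,0,0.04],0.087],[[0,0,0],[0.05,0,0.074],0.087],[[0,0,0],[0.09,0,0.074],0.087],[[0,0,0],[0.125,0,0.074],0.087],[[0,0,0],[0.145,0,0.074],0.087],[[0,0,0],[0.156,0,0.074],0.087],[[0,0,0],[0.157,0,0.074],0.087],[[0,0,0],[0.157,0,0.074],0.05],[[0,0,0],[0.157,0,0.074],0.035],[[0,0,0],[0.157,0,0.074],0.035],[[0,0,0],[0.157,0,0.074],0.035],[[0,0,0],[0.157,0,0.074],0.035],[[0,0,0],[0.157,0,0.074],0.035],[[0,0,0],[0.157,0,0.074],0.035]]' 15; python3 -c "from h import *;now();print(observe()['q'].round(2) if hasattr(observe()['q'],'round') else observe()['q'])"
```

```text
time: 10.7
eef_pos: [0.6241, 0.0003, 0.1837]
ee_rot: [0.707, 0.0, 0.707, -0.0]
contact_force: [-0.4, 0.6, -0.1]
gripper_width: 0.044
t 10.7 grip [6.242e-01 3.000e-04 2.020e-02] axes [[0.0, 0.0, 1.0], [0.0, 1.0, -0.0], [-1.0, 0.0, 0.0]] F [-0.4  0.6 -0.1] w 0.044
[-0.47  0.59  0.52  1.7  -0.34  0.95  1.75]
```

```bash
python3 -m inch '[[[0,0,0],[-0.014,0,-0.003],0.035],[[0,0,0],[-0.028,0,-0.007],0.035],[[0,0,0],[-0.042,0,-0.012],0.035],[[0,0,0],[-0.055,0,-0.018],0.035],[[0,0,0],[-0.068,0,-0.025],0.035],[[0,0,0],[-0.08,0,-0.034],0.035],[[0,0,0],[-0.09,0,-0.043],0.035],[[0,0,0],[-0.1,0,-0.053],0.035],[[0,0,0],[-0.11,0,-0.065],0.035],[[0,0,0],[-0.119,0,-0.077],0.035],[[0,0,0],[-0.126,0,-0.089],0.035],[[0,0,0],[-0.132,0,-0.102],0.035],[[0,0,0],[-0.138,0,-0.116],0.035],[[0,0,0],[-0.143,0,-0.13],0.035],[[0,0,0],[-0.15,0,-0.14],0.035],[[0,0,0],[-0.165,0,-0.144],0.035],[[0,0,0],[-0.19,0,-0.144],0.035],[[0,0,0],[-0.22,0,-0.144],0.035],[[0,0,0],[-0.24,0,-0.144],0.035],[[0,0,0],[-0.24,0,-0.144],0.035]]' 15
python3 - <<'E'
from h import *
now();im=capture("side")
cv2.imwrite("pics/g4.png",cv2.resize(im[80:260,230:410],None,fx=3.3,fy=3.3)[:,:,::-1])
E
```

```text
time: 12.7
eef_pos: [0.4802, -0.0004, 0.4266]
ee_rot: [0.709, 0.001, 0.705, 0.0]
contact_force: [1.0, 0.2, -6.1]
gripper_width: 0.0441
t 12.7 grip [ 0.481  -0.      0.2631] axes [[0.005, 0.001, 1.0], [0.002, 1.0, -0.001], [-1.0, 0.002, 0.005]] F [ 1.   0.2 -6.1] w 0.0441
```

View pics/g4.png

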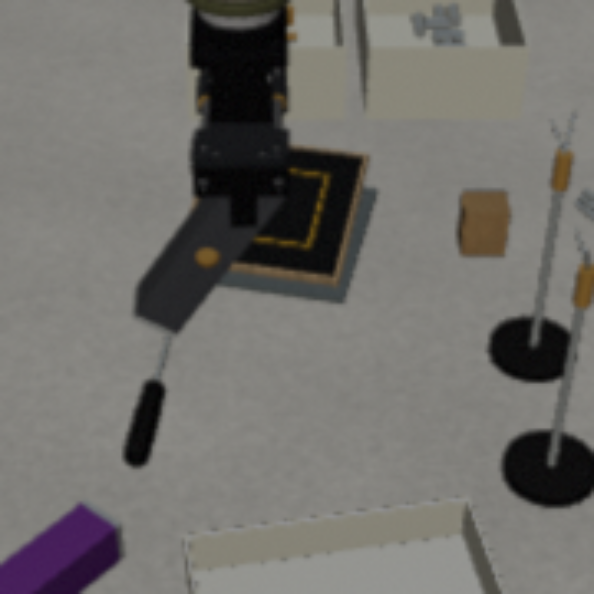

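The column is held near its light end but friction stopped it about 40° from vertical. I'll ease the grip so it sinks towards vertical. The board only needs about 15.5° that way.

```bash
cat >> h.py <<'E'
def colang():
    "column tilt phi in tool x-z plane (light->heavy from tool x towards -tool z) and slide offset, jaw-centred"
    s=observe();q=s["ee_rot"];Rc=R.from_quat([q[1],q[2],q[3],q[0]]);g=s["eef_pos"]+Rc.apply([grip_point_offset,0,0])
    capture("side");L=[d for d in cut_out("side","column")];uv=proj("side",g)[0]
    L=[d for d in L if np.hypot(*(np.array(d["rect"][:2])-uv))<60]
    if not L: print("no column");return
    reg=L[0]["region"];low=proj("side",g+Rc.apply([.03,0,0]))[0]
    def model(p):
        c,s_=np.cos(p[0]),np.sin(p[0]);B=box(.19,.044,.044)
        d=np.array([c,0,-s_]);e=np.array([s_,0,c])
        return g+Rc.apply((B[:,:1]+p[1])*d+B[:,1:2]*[0,1,0]+B[:,2:]*e+p[2]*e)
    def cost(p):
        m=soft("side",model(p));k=np.ones_like(m);k[:int(low[1])]=0
        return 1-(np.minimum(m,reg)*k).sum()/(np.maximum(m,reg)*k).sum()+ (abs(p[2])>.02)
    r=min((minimize(cost,[a,.065,0],method="Nelder-Mead",options=dict(initial_simplex=[[a,.065,0],[a+.2,.065,0],[a,.075,0],[a,.065,.008]],xatol=1e-4,fatol=1e-5)) for a in(.1,.4,.7)),key=lambda r:r.fun)
    print("phi deg",np.degrees(r.x[0]).round(1),"centre below grip",r.x[1].round(4),"across",r.x[2].round(4),"cost",round(r.fun,3))
E
python3 -m inch '[[[0,0,0],[0,0,0],0.035],[[0,0,0],[0,0,0],0.035],[[0,0,0],[0,0,0],0.035]]' 11; python3 -c "from h import *;colang()"
python3 -m inch '[[[0,0,0],[0,0,0],0.035],[[0,0,0],[0,0,0],0.035],[[0,0,0],[0,0,0],0.035]]' 9; python3 -c "from h import *;colang()"
```

```text
time: 13.05
eef_pos: [0.4799, 0.0002, 0.4227]
ee_rot: [0.707, -0.0, 0.708, -0.0]
contact_force: [0.5, -0.9, -5.1]
gripper_width: 0.0438
phi deg 26.8 centre below grip 0.063 across 0.0035 cost 0.096
time: 13.45
eef_pos: [0.4802, 0.0002, 0.4237]
ee_rot: [0.707, 0.0, 0.707, -0.0]
contact_force: [-0.5, 0.5, -5.9]
gripper_width: 0.0442
phi deg 23.6 centre below grip 0.0651 across 0.006 cost 0.07
```

```bash
python3 -m inch '[[[0,0,0],[0,0,0],0.035],[[0,0,0],[0,0,0],0.035],[[0,0,0],[0,0,0],0.035]]' 7; python3 -c "from h import *;colang()"
python3 -m inch '[[[0,0,0],[0,0,0],0.035],[[0,0,0],[0,0,0],0.035]]' 25
python3 - <<'E'
from h import *
colang();now()
n=(R.from_euler("z",-.234)*R.from_euler("x",.27)).apply([0,0,1.]);B=np.array([.5085,.292,.04])
print(n);plan(B+n*.30,yawrot(-.234))
E
```

```text
time: 13.85
eef_pos: [0.4802, 0.0003, 0.4237]
ee_rot: [0.707, 0.0, 0.707, -0.0]
contact_force: [0.6, -0.7, -4.4]
gripper_width: 0.0439
no column
time: 14.15
eef_pos: [0.4801, 0.0003, 0.4237]
ee_rot: [0.707, 0.0, 0.707, -0.0]
contact_force: [-0.3, -0.3, -4.8]
gripper_width: 0.0438
phi deg 14.2 centre below grip 0.0647 across 0.0026 cost 0.122
t 14.25 grip [4.801e-01 3.000e-04 2.602e-01] axes [[-0.0, 0.0, 1.0], [0.0, 1.0, -0.0], [-1.0, 0.0, -0.0]] F [-0.4  0.1 -4.6] w 0.044
[-0.06184711 -0.25946212  0.9637709 ]
turn [103.39  -0.    -0.  ] shift [-0.0689  0.2139  0.0097] tcp [0.49  0.214 0.493]
```

```bash
python3 -m inch '[[[7,0,0],[-0.03,0.01,0.005],0.035],[[14,0,0],[-0.05,0.025,0.01],0.035],[[21,0,0],[-0.069,0.045,0.01],0.035],[[28,0,0],[-0.069,0.065,0.01],0.035],[[35,0,0],[-0.069,0.085,0.01],0.035],[[42,0,0],[-0.069,0.105,0.01],0.035],[[49,0,0],[-0.069,0.125,0.01],0.035],[[56,0,0],[-0.069,0.145,0.01],0.035],[[63,0,0],[-0.069,0.16,0.01],0.035],[[70,0,0],[-0.069,0.175,0.01],0.035],[[77,0,0],[-0.069,0.19,0.01],0.035],[[84,0,0],[-0.069,0.2,0.01],0.035],[[91,0,0],[-0.069,0.207,0.01],0.035],[[97,0,0],[-0.069,0.212,0.01],0.035],[[101,0,0],[-0.069,0.214,0.01],0.035],[[103.4,0,0],[-0.069,0.214,0.01],0.035],[[103.4,0,0],[-0.069,0.214,0.01],0.035],[[103.4,0,0],[-0.069,0.214,0.01],0.035]]' 25
python3 - <<'E'
from h import *
colang();now();print(np.round(observe()["q"],2))
n=(R.from_euler("z",-.234)*R.from_euler("x",.27)).apply([0,0,1.]);B=np.array([.5085,.292,.04])
plan(B+n*.30,yawrot(-.234)); plan(B+n*.19,yawrot(-.234));plan(B+n*.16,yawrot(-.234))
a=capture("side");b=capture("top")
for c in cut_out("top","column"):print(c["rect"],c["confidence"])
o=np.hstack([cv2.resize(a[60:200,250:390],None,fx=2.8,fy=2.8),cv2.resize(b[130:270,120:260],None,fx=2.8,fy=2.8)])
cv2.imwrite("pics/g5.png",o[:,:,::-1])
E
```

```text
time: 16.05
eef_pos: [0.4902, 0.2143, 0.4926]
ee_rot: [-0.439, -0.555, -0.439, 0.555]
contact_force: [-0.0, -0.6, -5.9]
gripper_width: 0.0438
phi deg 16.2 centre below grip 0.0647 across 0.0089 cost 0.044
t 16.15 grip [0.4902 0.2142 0.3292] axes [[-0.0, 0.973, -0.231], [-0.0, -0.231, -0.973], [-1.0, -0.0, 0.0]] F [-0.6  0.4 -4.5] w 0.0437
[-0.9   0.09  0.44  1.58 -0.04  1.48 -0.69]
turn [0.04 0.   0.  ] shift [ 0.0001 -0.0003  0.0001] tcp [0.49  0.214 0.493]
turn [0.04 0.   0.  ] shift [ 0.1061 -0.0002 -0.0293] tcp [0.497 0.243 0.387]
turn [0.04 0.   0.  ] shift [ 0.135  -0.0002 -0.0373] tcp [0.499 0.25  0.358]
[367.3, 275.9, 61.4, 50.4] 0.89
[447.5, 267.6, 65.3, 35.2] 0.71
[199.2, 204.8, 7.5, 14.3] 0.4
```

View pics/g5.png

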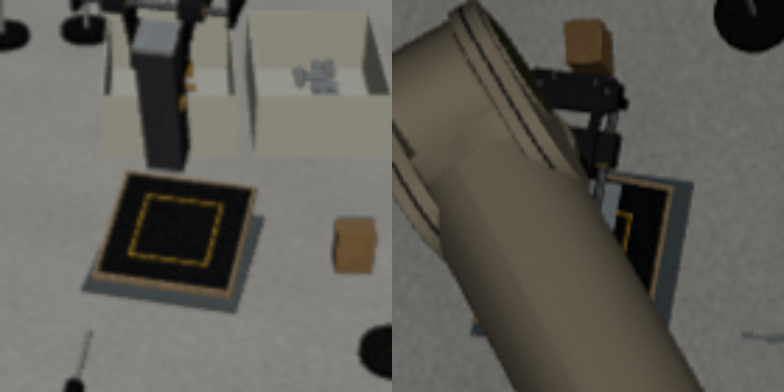

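```bash
python3 -m inch '[[[0,0,0],[0.02,0,-0.006],0.035],[[0,0,0],[0.05,0,-0.014],0.035],[[0,0,0],[0.08,0,-0.022],0.035],[[0,0,0],[0.1,0,-0.028],0.035],[[0,0,0],[0.11,0,-0.03],0.035],[[0,0,0],[0.117,0,-0.032],0.035],[[0,0,0],[0.121,0,-0.0335],0.035],[[0,0,0],[0.121,0,-0.0335],0.035],[[0,0,0],[0.121,0,-0.0335],0.035]]' 12; python3 -c "from h import *;now();colang()"
```

```text
time: 17.2
eef_pos: [0.4982, 0.2467, 0.3726]
ee_rot: [0.438, 0.556, 0.438, -0.555]
contact_force: [-0.5, 0.2, -3.7]
gripper_width: 0.0442
t 17.2 grip [0.4984 0.2469 0.2091] axes [[0.001, 0.973, -0.232], [0.001, -0.232, -0.973], [-1.0, 0.001, -0.001]] F [-0.5  0.2 -3.7] w 0.0442
phi deg 17.1 centre below grip 0.0633 across 0.0117 cost 0.048
```

```bash
python3 -m inch '[[[0,0,0],[0.002,0,-0.0005],0.035],[[0,0,0],[0.004,0,-0.001],0.035],[[0,0,0],[0.006,0,-0.0015],0.035],[[0,0,0],[0.008,0,-0.002],0.035],[[0,0,0],[0.008,0,-0.002],0.035]]' 12; python3 -c "from h import *;now()"
```

```text
time: 17.8
eef_pos: [0.4984, 0.2489, 0.3633]
ee_rot: [-0.438, -0.555, -0.438, 0.555]
contact_force: [-0.6, 0.2, -5.1]
gripper_width: 0.0443
t 17.8 grip [0.4983 0.2488 0.1998] axes [[-0.001, 0.973, -0.232], [-0.0, -0.232, -0.973], [-1.0, -0.0, 0.0]] F [-0.6  0.2 -5.1] w 0.0443
```

```bash
python3 -m inch '[[[0,0,0],[0.0015,0,-0.0005],0.035],[[0,0,0],[0.003,0,-0.001],0.035],[[0,0,0],[0.0045,0,-0.0015],0.035],[[0,0,0],[0.0045,0,-0.0015],0.035]]' 12; python3 -c "from h import *;now()"
```

```text
time: 18.2
eef_pos: [0.4989, 0.2503, 0.3603]
ee_rot: [0.438, 0.555, 0.438, -0.555]
contact_force: [-3.4, -1.5, 4.4]
gripper_width: 0.044
t 18.2 grip [0.499  0.2505 0.1968] axes [[0.001, 0.973, -0.232], [0.001, -0.232, -0.973], [-1.0, 0.0, -0.001]] F [-3.4 -1.5  4.4] w 0.044
```

```bash
python3 -m inch '[[[0,0,0],[0.0015,0,-0.0005],0.035],[[0,0,0],[0.0025,0,-0.0005],0.035],[[0,0,0],[0.0025,0,-0.0005],0.035]]' 12; python3 -c "from h import *;now()"
```

```text
time: 18.5
eef_pos: [0.4993, 0.2508, 0.3592]
ee_rot: [0.438, 0.556, 0.438, -0.554]
contact_force: [-6.4, -4.1, 15.6]
gripper_width: 0.044
t 18.5 grip [0.4995 0.2512 0.1957] axes [[0.002, 0.973, -0.232], [0.002, -0.232, -0.973], [-1.0, 0.001, -0.003]] F [-6.4 -4.1 15.6] w 0.044
```

```bash
python3 -m inch '[[[0,0,0],[0,0,0],0.035],[[0,0,0],[0,0,0],0.035],[[0,0,0],[0,0,0],0.035]]' 5
python3 - <<'E'
from h import *
now();colang();print(np.round(observe()["ft_torque"],2))
a=capture("side");b=capture("top")
o=np.hstack([cv2.resize(a[60:180,260:380],None,fx=3.3,fy=4),cv2.resize(b[160:260,140:240],None,fx=4,fy=4.8)])
cv2.imwrite("pics/g6.png",o[:,:,::-1])
E
```

```text
time: 18.8
eef_pos: [0.4992, 0.251, 0.3584]
ee_rot: [0.438, 0.556, 0.438, -0.554]
contact_force: [-3.3, -0.6, 7.4]
gripper_width: 0.044
t 18.8 grip [0.4994 0.2513 0.1949] axes [[0.002, 0.973, -0.232], [0.002, -0.232, -0.973], [-1.0, 0.001, -0.002]] F [-3.3 -0.6  7.4] w 0.044
phi deg 16.0 centre below grip 0.0663 across 0.0093 cost 0.044
[-0.31  0.98  0.02]
```

View pics/g6.png

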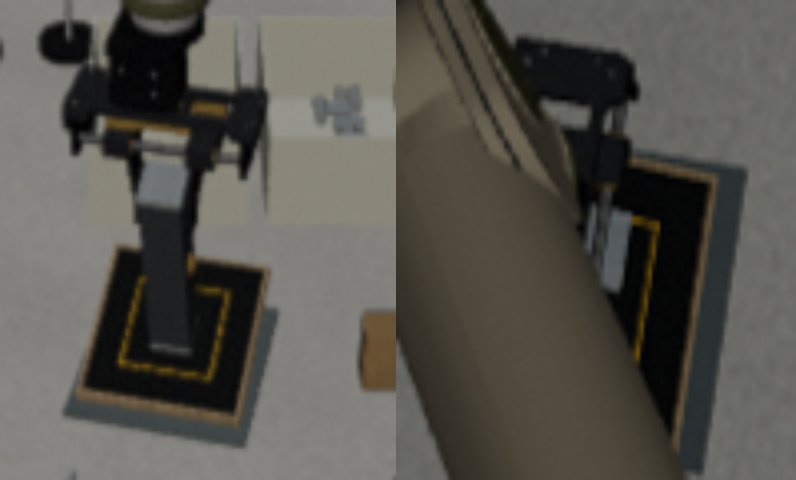

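```bash
python3 -m inch '[[[0,0,0],[0,0,0],0.046],[[0,0,0],[0,0,0],0.05],[[0,0,0],[0,0,0],0.06],[[0,0,0],[0,0,0],0.075],[[0,0,0],[0,0,0],0.087],[[0,0,0],[0,0,0],0.087],[[0,0,0],[0,0,0],0.087]]'
python3 - <<'E'
from h import *
now();colang()
E
```

```text
time: 19.7
eef_pos: [0.4989, 0.2508, 0.3567]
ee_rot: [0.438, 0.555, 0.438, -0.555]
contact_force: [-1.3, 0.4, 0.4]
gripper_width: 0.0815
t 19.7 grip [0.4989 0.2508 0.1932] axes [[-0.0, 0.973, -0.232], [0.0, -0.232, -0.973], [-1.0, -0.0, -0.0]] F [-1.3  0.4  0.4] w 0.0815
phi deg 16.1 centre below grip 0.0592 across 0.0083 cost 0.068
```

Column still stands after the release. Retreating straight up and then checking.

```bash
python3 -m inch '[[[0,0,0],[0,0,0],0.087],[[0,0,0],[-0.01,0,0],0.087],[[0,0,0],[-0.03,0,0],0.087],[[0,0,0],[-0.06,0,0],0.087],[[0,0,0],[-0.1,0,0],0.087],[[0,0,0],[-0.14,0,0],0.087],[[0,0,0],[-0.16,0,0],0.087],[[0,0,0],[-0.16,0,0.05],0.087],[[0,0,0],[-0.16,0,0.1],0.087],[[0,0,0],[-0.16,0,0.15],0.087],[[0,0,0],[-0.16,0,0.2],0.087],[[0,0,0],[-0.16,0,0.2],0.087]]'
python3 - <<'E'
from h import *
now()
B=np.array([.5085,.292,.04]);Rb=R.from_euler("z",-.234)*R.from_euler("x",.27)
for n in C:
    capture(n);L=cut_out(n,"column");uv=proj(n,B+Rb.apply([0,0,.095]))[0]
    L=[d for d in L if np.hypot(*(np.array(d["rect"][:2])-uv))<30];print(n,[(d["rect"],d["confidence"]) for d in L])
    if L:
        reg={n:L[0]["region"]}
        f=lambda p:B+Rb.apply((R.from_euler("yx",[p[3],p[4]]).apply(box(.044,.044,.19)@np.diag([1,1,1]))@np.eye(3))+[p[0],p[1],.095])
        print(n,[np.round(v,3) for v in fit(reg,f,[0,0,0,0.,0.],[.02,.02,.1,.05,.05])])
a=capture("side");b=capture("top")
o=np.hstack([cv2.resize(a[60:200,250:410],None,fx=2.5,fy=3),cv2.resize(b[110:260,140:310],None,fx=2.3,fy=2.8)])
cv2.imwrite("pics/g7.png",o[:,:,::-1])
E
```

```text
time: 21.0
eef_pos: [0.4516, 0.0488, 0.5184]
ee_rot: [0.435, 0.558, 0.436, -0.556]
contact_force: [-0.4, -0.4, 0.3]
gripper_width: 0.0872
t 21.0 grip [0.452  0.0492 0.3549] axes [[0.002, 0.97, -0.241], [0.002, -0.241, -0.97], [-1.0, 0.002, -0.003]] F [-0.4 -0.4  0.3] w 0.0872
side [([312.5, 124.2, 17.7, 47.5], 0.58)]
side [array([-0.   , -0.006,  0.029,  0.033,  0.06 ]), np.float64(0.087)]
top [([188.3, 219.6, 22.8, 23.1], 0.73)]
top [array([ 0.002, -0.004,  0.065, -0.005,  0.002]), np.float64(0.054)]
```

View pics/g7.png

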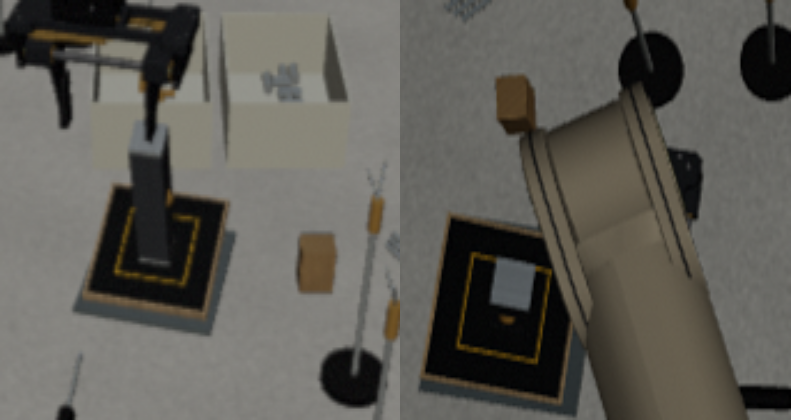

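The column stands flat on the board inside the yellow square (side crop (155,200), top crop (513,285)). The arm is clear and the bystanders in view are undisturbed, so I'm handing in.

```bash
python3 -c "from rig import *;print(hand_in())"
```

```text
the job is handed in; nothing more can be done
None
```

The column is standing by itself, heavy end down, on the sloping board, and I handed the job in at about 21 s of robot time. `hand_in` reports no verdict, so the result rests on my own checks.

**What I did**
- I lifted the column by its domes to a grip height of about 0.196 m. The −x end, towards the robot, sank, so that is the heavy end.
- I laid it flat on the open bench at (0.559, 0.000), about 0.31 m from the tray, and let go.
- I pinched it again about 30 mm from the light end and lifted it, but friction held it about 40° from vertical. I eased the grip until it hung about 16° from vertical, close to the board's 15.5° lean.
- I lowered it onto the board in steps of 1 to 2 mm, opened the fingers and backed away.

**Last checks**
- **Position:** both cameras put the column's middle within about 6 mm of the board's middle.
- **Angle:** the top view puts it within 0.01 rad of square to the board. The side view fit disagreed, with 0.03 and 0.06 rad on the two tilt axes, but a finger was covering the column's top there. Both are under the 0.09 rad limit.
- **Set-down force:** the wrist force change was about 20 N at the moments I read it, against the 60 N limit. The wrist also showed about 6 N sideways just after contact, more than a square contact would give. It faded as the grip was eased and opened.
- **Surroundings:** the carton and both lamps looked undisturbed in the last picture, where the screwdriver was only partly visible. I judged this by eye and did not measure it. The gripper was clear of the column and the wrist read near zero.

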